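# Roll the mailing tube onto the middle panel of the mailer

## Task

A cardboard mailing tube lies on one of the outer flaps of a flat, creased mailer board. With the fingertips on top of the tube, roll it along the board (without pinching, picking up or sliding it) until it lies at rest on the middle panel, wholly between the two crease lines and parallel to them, so that the mailer can be folded up round it. Leave the tape roll on the opposite flap and everything else on the bench where it is.

Things in the scene. Friction and masses are not known exactly. Their poses are not given: they have to be found in the camera images.
- mailer: Flat corrugated board mailer, fixed to the bench: 170 mm along its x, 440 mm along its y, 4 mm thick. Origin: centre of its underside (bench top). z up; its yaw varies. Two dark double crease lines along its x at y = -50 and +50 mm bound the 100 mm wide middle panel; beyond them are the two outer flaps. The creases are marks only: the top is flat.
- middle (a point): Centre of the mailer's middle panel, on the board's top face (4 mm above the bench); axes as the mailer's. The tube's axis should end over this point, along x here. Behind the mailer and to its right stand fixed open cartons, up to 180 mm high with their flaps: pass over them well above that.
- tube_center (a point): Centre of the mailing tube, on its axis: a rigid, closed brown cardboard cylinder 60 mm in diameter, 150 mm long, white end caps, about 0.18 kg, lying on either outer flap roughly parallel to the creases. x runs along the tube; y and z turn as it rolls; z points out through a white paper label, face up at the start. Lying on the board, its centre is 34 mm and its crown 64 mm above the bench.
- tube_end_a (a point): Centre of the tube's end face at -75 mm along its x axis. The tube rolls freely with slight rolling resistance: at 0.1 m/s it coasts about 10 mm after it is let go. A fingertip moving on the crown without slipping goes twice as far as the tube, so several short strokes are needed.
- tube_end_b (a point): Centre of the tube's end face at +75 mm along its x axis.
- tape_roll_mid (a point): Centre (half-way up) of a roll of brown packing tape lying flat on the mailer's other outer flap: 100 mm across, 49 mm high. To be left alone.
- jar: White jar with a pink lid, 53 mm across, 46 mm high, behind the mailer; origin at the centre of its underside. To be left alone.
- calculator: Pocket calculator, 116 x 70 x 15 mm, behind the mailer; origin at the centre of its underside. To be left alone.
- parcel: Bubble-wrapped parcel, 103 x 154 x 38 mm, to the right of the mailer; origin at the centre of its underside. To be left alone.
Not all that is in view belongs to the job. What is shaped like the part that bears tube_center but pink is not meant.

How it is judged:
On the way:
1. the tube has rolled: its label, which faced up, has turned over to face down (on the way to the middle panel) (angle between tube_center's own z axis and vertical above 2.5 rad).
At the end, for the whole second after the job is handed in: Both ends of the tube's axis are within 21 mm of the middle panel's centre line (the tube lies between the creases to within 1 mm), its centre is within 50 mm of the panel's centre along the creases, and it lies at rest on the board (y of tube_end_a in the frame of mailer between -0.021 and 0.021 m and y of tube_end_b in the frame of mailer between -0.021 and 0.021 m and x of tube_center in the frame of mailer between -0.05 and 0.05 m and height (world z) of tube_center between 0.031 and 0.037 m and linear speed of tube below 0.01 m/s and angular speed of tube below 0.3 rad/s); the robot touches nothing.
It fails at once if the tube is lifted or tipped off the board (its centre or an end rises more than 10 mm) (height (world z) of any of tube_center, tube_end_a, tube_end_b above 0.044 m).
It fails at once if the tape roll on the mailer is moved more than 15 mm (distance of tape_roll_mid from where it was at the start of the episode above 0.015 m).
It fails at once if the jar, calculator or bubble-wrapped parcel is moved more than 20 mm (distance of any of jar, calculator, parcel from where it was at the start of the episode above 0.02 m).
It also fails if it takes over 61 s, if anything falls off the work surface, if the arm or the gripper's body presses on something with over 40 N, if the wrist force passes 120 N, or if a joint passes its speed limit or range.

## Robot

A 7-joint arm with a two-finger parallel gripper is mounted at the origin on a cart in front of the work surface, level with it; the furniture and walls round the work are solid. World frame = base frame: x ahead of the robot, y to its left, z up, the work surface at z = 0. Lengths are in m, angles in rad, forces in N, time in s.
With the tool pointing down it reaches from about 0.35 to 0.9 m from the base axis. Payload 7.2 kg.
Tool frame: the origin (TCP) lies at the very end of the fingers, on their centre line; the grasp point (between the pads) lies arm.tcp_to_grasp behind it (arm.tcp_to_grasp is the distance from the TCP to the grasp point, in m); z points along the fingers, y is the line along which they close (so a half turn about z gives the same grasp; the last joint's range is limited). The gripper opens to 85 mm and grips with 20 to 120 N. Pads are 22 mm wide; open, the fingers measure 114 mm over their backs; the gripper's body (76 mm by 85 mm) begins 54 mm behind the grasp point. The pads swing forward as they close: fully open they stand 13 mm farther back than shut.
Start: joints at [1.106, 0.411, -0.013, 1.596, 0.006, 1.134, -0.082], TCP at [0.242, -0.576, 0.231] pointing down, gripper open.
Joint ranges: [-2.95, 2.95], [-0.29, 1.99], [-1.47, 1.44], [0.14, 2.54], [-1.03, 4.17], [0.13, 1.85], [-2.86, 2.86]. Speed limits (rad/s): [2.39, 2.39, 3.01, 3.01, 3.14, 3.14, 3.14].

## Interface

Orientations are given as a unit quaternion [x, y, z, w].
In Python, from station import arm, vision, job_done gives the robot as it stands.
- The arm moves only by the tool servo_tool, never from a script. Its argument "commands" is a list of rows, each a list of 3 entries, a list of its own where there are three numbers: the shift along the world's x, y, z in units of 40 mm (1.0 is 40 mm), then the turn, a rotation vector about the world's x, y, z in units of 8 degrees (1.0 is 8 degrees), then the gripper command: -1 is shut, 1 is fully open, values between are in proportion. A call has 1 to 5 rows; each row is the pose to reach, as a shift and turn from the pose commanded when the call began; what a row does not reach only later rows make up. A row lasts 1/10 s, in which the tool goes at most 50 mm and 8.59 degrees, less where a joint would pass 70% of its speed; a pose out of reach is approached as far as the arm can. A call with a gripper value outside its range is refused whole. The fingers move at their own pace and stop on an object; "grip_force" is the grip in N (left out, the last holds). Time passes only in rows, so rows that repeat a pose let the fingers close. It gives the time, the measured TCP pose, the force, the opening and the grip force at its end, in the units of the state.
- arm.sense(): the state, without advancing time (a new reading comes with each control period).
- vision.snapshot(name): name is "scene" or "side" or "wrist"; returns a dict with "img" (480x640x3 uint8, blue, green, red), "depth" (480x640 float32, m along the optical axis (not along the pixel's ray), 0 where there is no reading), "fx", "fy", "cx", "cy" (pixels), "pose" (4x4, takes a point from camera to world coordinates). Camera axes: x right, y down, z forward; pixel columns grow to the right and rows downward; lengths in m; the calibration is good to about 2 mm. The wrist camera is an equidistant fisheye: a pixel r from the principal point sees the ray r / f radians off the axis. A picture is of the moment at which its call begins.
- job_done(): hands the job in; it is judged then, once.
The state is a dict: "t": time; "q": joint angles; "joint_vel": joint speeds; "effort": joint torques, N m; "tcp_pos": TCP position; "tcp_rot": TCP orientation; "contact_force": force on the tool from outside, world axes, zero at the start; "torque": the same for the moment, N m; "opening": finger opening in m; "grip_force": force on a finger pad.
Only numpy, scipy, OpenCV 4.12 (cv2) and the standard library are available. Lean on these libraries where they do the work, as an engineer would, in place of code of your own. Each camera call takes 0.05 s, during which the arm holds its last target. There are 200 camera calls.

## Working session

There is one attempt and no reset: what is moved stays moved. The work goes in short steps, Python scripts to look and compute and a tool call to move; the robot and the scene stay as the last step left them, time stands still between calls to the robot, and variables do not carry over. Pictures are saved under pics/ and viewed, at most 10 in all, crops included, and the job is handed in when it is done.

Besides the shell and the picture viewer there is one more tool, called after ">>>" in YAML: its name, and indented under it one key for each argument. servo_tool: Moves the arm, as the interface text tells. Its arguments: {"type":"object","properties":{"commands":{"type":"array"},"grip_force":{"type":"number"}},"required":["commands"]}

```bash
mkdir -p pics; python3 - <<'E'
from station import arm, vision
import cv2
s=arm.sense();print(s['t'],s['tcp_pos'],s['tcp_rot'],s['opening'],arm.tcp_to_grasp)
for n in("scene","side"):
    d=vision.snapshot(n);cv2.imwrite(f"pics/{n}0.png",d["img"]);print(n,d['fx'],d['cx'],d['cy'],d['pose'].round(3).tolist())
E
```

```text
0.0 [ 0.2413184  -0.575998    0.23043446] [ 9.80378329e-01  1.97123511e-01 -2.04957985e-04 -7.81677595e-04] 0.08519253439147506 0.0187
scene 555.281653751924 314.69840346023483 229.45017408683796 [[-0.629, -0.541, 0.558, -0.166], [-0.777, 0.458, -0.432, 0.515], [-0.021, -0.706, -0.708, 1.015], [0.0, 0.0, 0.0, 1.0]]
side 465.7355497806187 319.3432624362699 231.23419981281285 [[-0.87, -0.333, 0.364, 0.177], [-0.493, 0.566, -0.661, 0.618], [0.014, -0.754, -0.656, 0.714], [0.0, 0.0, 0.0, 1.0]]
```

View pics/scene0.png

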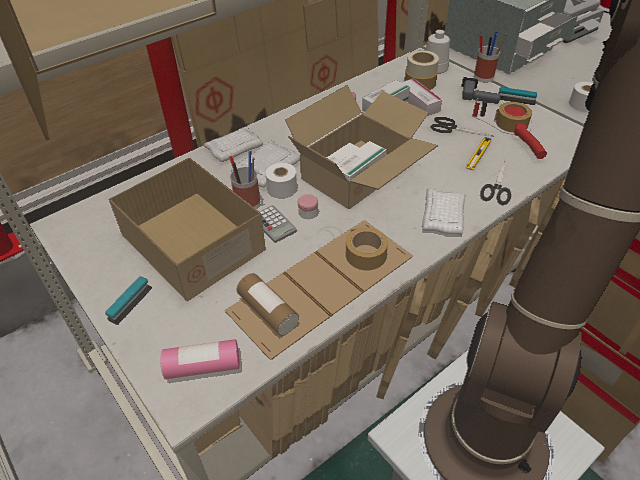

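View pics/side0.png

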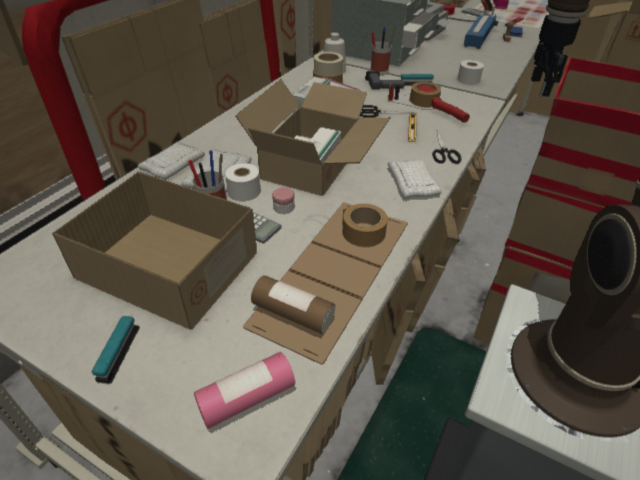

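The scene view shows the brown tube at about (267,303) on the left flap. The tape roll is at (366,247) on the right flap, the creases are near (305,288) and (345,262), and the pink decoy is at (200,358). I'll enlarge the board in both views.

```bash
python3 - <<'E'
import cv2,numpy as np
a=cv2.imread("pics/scene0.png")[215:365,220:420];b=cv2.imread("pics/side0.png")[195:365,235:415]
cv2.imwrite("pics/crop_a.png",cv2.resize(a,None,fx=4,fy=4,interpolation=cv2.INTER_CUBIC))
cv2.imwrite("pics/crop_b.png",cv2.resize(b,None,fx=3.5,fy=3.5,interpolation=cv2.INTER_CUBIC))
E
```

```text
(no output)
```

View pics/crop_a.png

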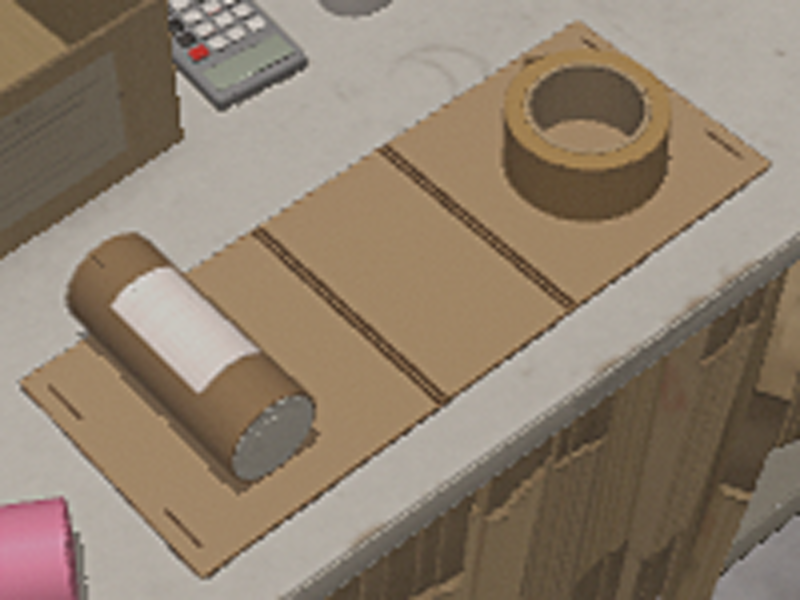

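View pics/crop_b.png

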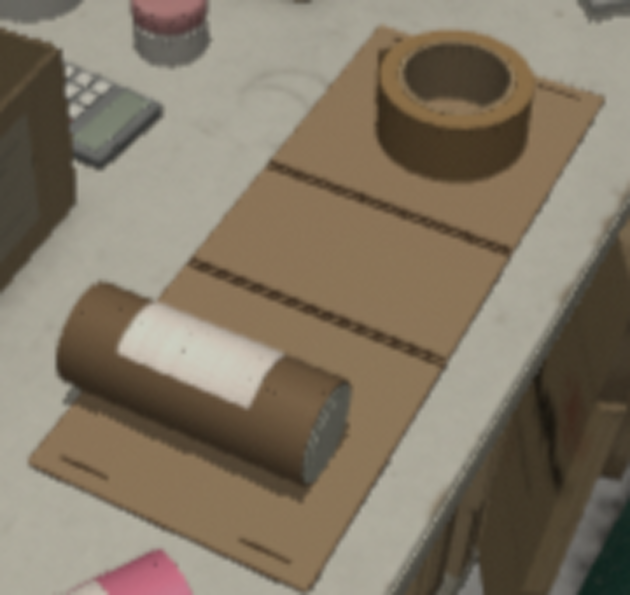

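The crops show the board corners and both creases clearly. I'll triangulate those points and fit the tube from depth.

```bash
cat >h.py <<'E'
from station import arm, vision
import numpy as np
def cloud(d):
    v,u=np.mgrid[:480,:640];z=d['depth']
    p=np.stack([(u-d['cx'])/d['fx']*z,(v-d['cy'])/d['fy']*z,z],-1)
    w=p@d['pose'][:3,:3].T+d['pose'][:3,3]; w[z==0]=np.nan
    return w
def ray(d,px):
    r=d['pose'][:3,:3]@np.array([(px[0]-d['cx'])/d['fx'],(px[1]-d['cy'])/d['fy'],1]);return d['pose'][:3,3],r/np.linalg.norm(r)
def tri(d1,p1,d2,p2):
    A=0;b=0
    for o,r in(ray(d1,p1),ray(d2,p2)):
        M=np.eye(3)-np.outer(r,r);A=A+M;b=b+M@o
    return np.linalg.solve(A,b)
def tube(names=("scene","side"),box=None,zr=(.056,.075)):
    out=[]
    for n in names:
        w=cloud(vision.snapshot(n)).reshape(-1,3)
        m=(w[:,2]>zr[0])&(w[:,2]<zr[1])&(w[:,0]>box[0])&(w[:,0]<box[1])&(w[:,1]>box[2])&(w[:,1]<box[3])
        q=w[m];c=q[:,:2].mean(0);a=np.linalg.svd(q[:,:2]-c,full_matrices=False)[2][0]
        a=a*np.sign(a[0]);t=(q[:,:2]-c)@a
        lo,hi=np.percentile(t,[.5,99.5]);out.append((c+a*(lo+hi)/2,np.arctan2(a[1],a[0]),hi-lo,q[:,2].max()))
        print(n,m.sum(),'mid',out[-1][0].round(4),'yaw',round(out[-1][1],3),'len',round(hi-lo,4),'zmax',q[:,2].max().round(4))
    return out
E
python3 - <<'E'
from h import *
d1=vision.snapshot("scene");d2=vision.snapshot("side")
A=dict(L=(22,382),N=(207,576),R=(770,162),B=(578,20),c1b=(258,230),c1n=(443,402),c2b=(382,148),c2n=(572,305))
B=dict(L=(30,460),N=(308,590),R=(604,98),B=(380,28),c1b=(192,262),c1n=(443,362),c2b=(272,165),c2n=(508,250))
P={k:tri(d1,(220+A[k][0]/4,215+A[k][1]/4),d2,(235+B[k][0]/3.5,195+B[k][1]/3.5)) for k in A}
for k in P:print(k,P[k].round(4))
print('mid',np.mean([P[k] for k in('c1b','c1n','c2b','c2n')],0).round(4),'mid corners',np.mean([P[k] for k in'LNRB'],0).round(4))
for a,b in(('N','L'),('c1n','c1b'),('c2n','c2b'),('R','B')):
    e=P[b]-P[a];print(a,b,np.arctan2(e[1],e[0]).round(3),np.linalg.norm(e).round(4))
for d,px in((d1,(267,303)),(d2,(290,295))):print(cloud(d)[px[1],px[0]])
c=cloud(d1)[303,267]
for d in(d1,d2):
    w=cloud(d).reshape(-1,3);m=(w[:,2]>.075)&(np.hypot(w[:,0]-c[0],w[:,1]-c[1])<.2);print('tall near',m.sum(),np.nanmin(w[m],0) if m.any() else'')
b=(c[0]-.1,c[0]+.1,c[1]-.06,c[1]+.06)
print(b);tube(box=b)
E
```

```text
L [0.5541 0.2163 0.0123]
N [0.3901 0.2078 0.0062]
R [ 0.4024 -0.2235  0.0098]
B [ 0.5717 -0.2218  0.0047]
c1b [0.5596 0.0475 0.01  ]
c1n [0.3945 0.0432 0.01  ]
c2b [ 0.5596 -0.0477  0.0145]
c2n [ 0.3992 -0.0577  0.0096]
mid [ 0.4782 -0.0037  0.011 ] mid corners [ 0.4796 -0.0053  0.0083]
N L 0.052 0.1643
c1n c1b 0.026 0.1652
c2n c2b 0.062 0.1608
R B 0.01 0.1694
[0.47787811 0.15170134 0.06162448]
[0.4953834  0.14579797 0.06447121]
tall near 1363 [0.64003942 0.05807361 0.07505096]
tall near 1696 [0.6378913  0.05615769 0.07506926]
(np.float64(0.37787810918300013), np.float64(0.5778781091830002), np.float64(0.09170133658825708), np.float64(0.21170133658825707))
scene 995 mid [0.4959 0.1442] yaw 0.037 len 0.15 zmax 0.0692
side 1352 mid [0.4939 0.1433] yaw 0.037 len 0.149 zmax 0.0667
```

>>> servo_tool:
  commands:
    - [[0.4, 1.15, 0], [0, 0, 0.87], 1]
    - [[0.8, 2.3, 0], [0, 0, 1.74], 1]
    - [[1.2, 3.45, 0], [0, 0, 2.6], 1]
    - [[1.6, 4.6, 0], [0, 0, 3.47], 1]
    - [[1.9, 5.8, 0], [0, 0, 4.33], 1]

```text
t: 0.8
tcp_pos: [0.3182, -0.3427, 0.2314]
tcp_rot: [0.876, 0.482, 0.0, 0.0]
contact_force: [1.4, 0.3, -0.2]
opening: 0.0853
grip_force: 0.0
```

>>> servo_tool:
  commands:
    - [[0.4, 1.15, 0], [0, 0, 0.87], 1]
    - [[0.8, 2.3, 0], [0, 0, 1.74], 1]
    - [[1.2, 3.45, 0], [0, 0, 2.6], 1]
    - [[1.6, 4.6, 0], [0, 0, 3.47], 1]
    - [[1.9, 5.8, 0], [0, 0, 4.33], 1]

```text
t: 1.3
tcp_pos: [0.3941, -0.1107, 0.2317]
tcp_rot: [0.693, 0.721, 0.0, 0.001]
contact_force: [0.8, 0.1, -0.5]
opening: 0.0854
grip_force: 0.0
```

>>> servo_tool:
  commands:
    - [[0.4, 1.15, 0], [0, 0, 0], 1]
    - [[0.8, 2.3, 0], [0, 0, 0], 1]
    - [[1.2, 3.45, 0], [0, 0, 0], 1]
    - [[1.6, 4.6, 0], [0, 0, 0], 1]
    - [[1.9, 5.8, 0], [0, 0, 0], 1]

```text
t: 1.8
tcp_pos: [0.4703, 0.1211, 0.2315]
tcp_rot: [0.695, 0.719, 0.0, 0.0]
contact_force: [0.5, -0.8, 0.4]
opening: 0.0851
grip_force: 0.0
```

```bash
python3 - <<'E'
from h import *
import cv2
from scipy.spatial.transform import Rotation as R
s=arm.sense();print(s['t'],s['tcp_pos'],R.from_quat(s['tcp_rot']).as_matrix().round(3).tolist(),s['contact_force'],s['q'])
d1=vision.snapshot("scene");d2=vision.snapshot("side");d=vision.snapshot("wrist");cv2.imwrite("pics/w1.png",d['img'])
A=dict(L=(22,382),N=(207,576),R=(770,162),B=(578,20),c1b=(258,230),c1n=(443,402),c2b=(382,148),c2n=(572,305))
B=dict(L=(30,460),N=(308,590),R=(604,98),B=(380,28),c1b=(192,262),c1n=(443,362),c2b=(272,165),c2n=(508,250))
for d,C,f in((d1,A,lambda p:(220+p[0]/4-.4,215+p[1]/4-.4)),(d2,B,lambda p:(235+p[0]/3.5-.4,195+p[1]/3.5-.4))):
    P={}
    for k in C:
        o,r=ray(d,f(C[k]));P[k]=(o+r*(.004-o[2])/r[2])[:2]
    print(np.mean([P[k] for k in('c1b','c1n','c2b','c2n')],0).round(4),np.mean([P[k] for k in'LNRB'],0).round(4),[np.arctan2(*(P[b]-P[a])[::-1]).round(3) for a,b in(('N','L'),('c1n','c1b'),('c2n','c2b'),('R','B'))],{k:P[k].round(4).tolist() for k in P})
E
```

```text
1.8 [0.47031485 0.12108749 0.23153374] [[-0.034, 0.999, 0.001], [0.999, 0.034, -0.0], [-0.0, 0.001, -1.0]] [ 0.52492147 -0.76028257  0.40237738] [ 0.25174013  0.24477847 -0.70381027  1.88900075  0.18028346  1.07040896
 -0.4903287 ]
[ 0.4843 -0.0073] [ 0.4842 -0.0076] [np.float64(0.04), np.float64(0.022), np.float64(0.039), np.float64(0.029)] {'L': [0.5613, 0.214], 'N': [0.3926, 0.2072], 'R': [0.4076, -0.2282], 'B': [0.5752, -0.2233], 'c1b': [0.5657, 0.0446], 'c1n': [0.3986, 0.0408], 'c2b': [0.5696, -0.0541], 'c2n': [0.4032, -0.0605]}
[ 0.4827 -0.0107] [ 0.4824 -0.0091] [np.float64(0.029), np.float64(0.031), np.float64(0.039), np.float64(0.049)] {'L': [0.5599, 0.211], 'N': [0.3917, 0.2062], 'R': [0.4053, -0.2309], 'B': [0.5727, -0.2226], 'c1b': [0.5641, 0.0422], 'c1n': [0.3981, 0.0371], 'c2b': [0.5662, -0.0578], 'c2n': [0.4026, -0.0642]}
```

View pics/w1.png

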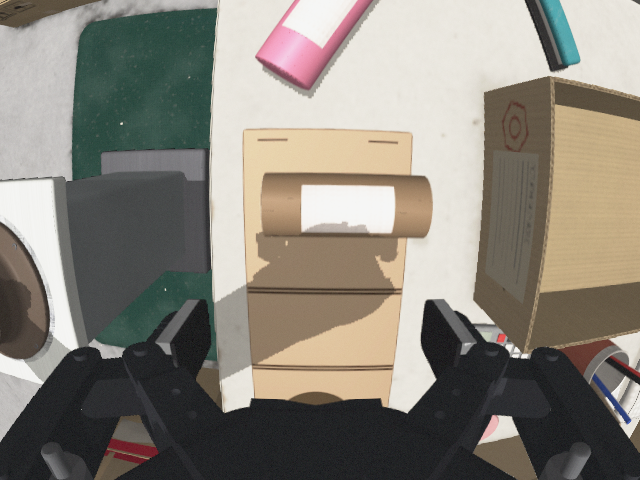

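The wrist view shows the tube across (262-432, 205), the creases at rows 290 and 367, and the open fingers spanning the tube. I'll descend just behind the crown.

>>> servo_tool:
  commands:
    - [[0.3, 0.4, -1], [0, 0, 0], 1]
    - [[0.62, 0.8, -2.2], [0, 0, 0], 1]
    - [[0.62, 0.8, -3.2], [0, 0, 0], 1]
    - [[0.62, 0.8, -3.9], [0, 0, 0], 1]
    - [[0.62, 0.8, -3.9], [0, 0, 0], 1]

```text
t: 2.45
tcp_pos: [0.4918, 0.1491, 0.0718]
tcp_rot: [0.695, 0.719, -0.003, -0.002]
contact_force: [-0.7, 0.2, 0.5]
opening: 0.0854
grip_force: 0.0
```

>>> servo_tool:
  commands:
    - [[0, 0, -0.1], [0, 0, 0], 1]
    - [[0, 0, -0.2], [0, 0, 0], 1]
    - [[0, 0, -0.25], [0, 0, 0], 1]
    - [[0, 0, -0.25], [0, 0, 0], 1]

```text
t: 2.85
tcp_pos: [0.4949, 0.1514, 0.0662]
tcp_rot: [0.695, 0.719, 0.001, 0.001]
contact_force: [-0.4, 0.6, 0.4]
opening: 0.0856
grip_force: 0.0
```

>>> servo_tool:
  commands:
    - [[0, 0.03, -0.1], [0, 0, 0], 1]
    - [[0, 0.03, -0.2], [0, 0, 0], 1]
    - [[0, 0.03, -0.3], [0, 0, 0], 1]
    - [[0, 0.03, -0.3], [0, 0, 0], 1]

```text
t: 3.25
tcp_pos: [0.4939, 0.1526, 0.0526]
tcp_rot: [0.695, 0.719, -0.0, -0.0]
contact_force: [0.9, 0.4, 0.4]
opening: 0.0854
grip_force: 0.0
```

>>> servo_tool:
  commands:
    - [[0, 0, -0.05], [0, 0, 0], 1]
    - [[0, 0, -0.05], [0, 0, 0], 1]

```text
t: 3.45
tcp_pos: [0.4942, 0.1528, 0.0511]
tcp_rot: [0.695, 0.719, -0.0, -0.0]
contact_force: [-0.3, 0.1, -0.5]
opening: 0.0855
grip_force: 0.0
```

>>> servo_tool:
  commands:
    - [[0, 0, -0.05], [0, 0, 0], 1]
    - [[0, 0, -0.05], [0, 0, 0], 1]

```text
t: 3.65
tcp_pos: [0.4945, 0.1537, 0.0501]
tcp_rot: [0.694, 0.72, 0.001, 0.0]
contact_force: [-1.6, 1.1, 8.2]
opening: 0.0855
grip_force: 4.2
```

>>> servo_tool:
  commands:
    - [[0, 0, -0.05], [0, 0, 0], 1]
    - [[0, 0, -0.05], [0, 0, 0], 1]

```text
t: 3.85
tcp_pos: [0.4946, 0.1552, 0.0496]
tcp_rot: [0.694, 0.72, 0.001, 0.0]
contact_force: [-8.0, 2.9, 23.6]
opening: 0.0856
grip_force: 12.0
```

>>> servo_tool:
  commands:
    - [[0.01, -0.25, 0.02], [0, 0, 0], 1]
    - [[0.02, -0.5, 0.02], [0, 0, 0], 1]
    - [[0.03, -0.75, 0.02], [0, 0, 0], 1]
    - [[0.03, -0.95, 0.02], [0, 0, 0], 1]
    - [[0.03, -0.95, 0.02], [0, 0, 0], 1]

```text
t: 4.35
tcp_pos: [0.4959, 0.1145, 0.0504]
tcp_rot: [0.695, 0.719, 0.0, 0.001]
contact_force: [-8.2, -1.8, 28.9]
opening: 0.0858
grip_force: 14.4
```

```bash
cat >>h.py <<'E'
C=np.array([.4835,-.0085]);YAW=.034
def rep():
    s=arm.sense();print('t',s['t'],'tcp',s['tcp_pos'].round(4))
    t=s['tcp_pos']
    o=tube(box=(.39,.6,-.045,.2),zr=(.054,.068))
    for c,y,_,_ in o:
        d=c-C;print('board x,y',round(d[0]*np.cos(YAW)+d[1]*np.sin(YAW),4),round(-d[0]*np.sin(YAW)+d[1]*np.cos(YAW),4),'dyaw',round(y-YAW,3))
E
python3 - <<'E'
from h import *
rep()
E
```

```text
t 4.35 tcp [0.4959 0.1145 0.0504]
scene 925 mid [0.4965 0.1274] yaw 0.049 len 0.1509 zmax 0.0678
side 1347 mid [0.4946 0.1267] yaw 0.039 len 0.1494 zmax 0.0676
board x,y 0.0176 0.1354 dyaw 0.015
board x,y 0.0157 0.1347 dyaw 0.005
```

>>> servo_tool:
  commands:
    - [[0, 0, 0.3], [0, 0, 0], 1]
    - [[0, 0.25, 0.3], [0, 0, 0], 1]
    - [[-0.02, 0.52, 0.3], [0, 0, 0], 1]
    - [[-0.02, 0.52, 0.05], [0, 0, 0], 1]
    - [[-0.02, 0.52, 0], [0, 0, 0], 1]

```text
t: 4.95
tcp_pos: [0.4953, 0.1382, 0.0485]
tcp_rot: [0.694, 0.72, 0.001, -0.0]
contact_force: [-6.9, 4.1, 32.7]
opening: 0.0854
grip_force: 16.2
```

>>> servo_tool:
  commands:
    - [[0.01, -0.25, 0], [0, 0, 0], 1]
    - [[0.02, -0.5, 0], [0, 0, 0], 1]
    - [[0.03, -0.75, 0], [0, 0, 0], 1]
    - [[0.04, -1.0, 0], [0, 0, 0], 1]
    - [[0.04, -1.0, 0], [0, 0, 0], 1]

```text
t: 5.45
tcp_pos: [0.4967, 0.0955, 0.0504]
tcp_rot: [0.695, 0.719, 0.0, 0.001]
contact_force: [-11.3, -1.0, 44.1]
opening: 0.0856
grip_force: 21.4
```

>>> servo_tool:
  commands:
    - [[0, 0, 0.3], [0, 0, 0], 1]
    - [[0, 0.25, 0.3], [0, 0, 0], 1]
    - [[-0.02, 0.5, 0.3], [0, 0, 0], 1]
    - [[-0.02, 0.5, 0.05], [0, 0, 0], 1]
    - [[-0.02, 0.5, 0], [0, 0, 0], 1]

```text
t: 5.95
tcp_pos: [0.4958, 0.1182, 0.048]
tcp_rot: [0.694, 0.72, 0.001, -0.0]
contact_force: [-8.0, 5.8, 32.3]
opening: 0.0854
grip_force: 15.7
```

```bash
python3 - <<'E'
from h import *
rep()
E
```

```text
t 5.95 tcp [0.4958 0.1182 0.048 ]
scene 489 mid [0.4968 0.1116] yaw 0.148 len 0.1526 zmax 0.0676
side 1016 mid [0.4952 0.1069] yaw 0.045 len 0.1499 zmax 0.0677
board x,y 0.0174 0.1196 dyaw 0.114
board x,y 0.0157 0.1149 dyaw 0.011
```

>>> servo_tool:
  commands:
    - [[0.01, -0.25, 0.03], [0, 0, 0], 1]
    - [[0.02, -0.5, 0.03], [0, 0, 0], 1]
    - [[0.03, -0.75, 0.03], [0, 0, 0], 1]
    - [[0.04, -1.0, 0.03], [0, 0, 0], 1]
    - [[0.04, -1.0, 0.03], [0, 0, 0], 1]

```text
t: 6.55
tcp_pos: [0.4972, 0.0751, 0.0505]
tcp_rot: [0.694, 0.72, -0.0, 0.001]
contact_force: [-8.8, -0.8, 33.2]
opening: 0.0855
grip_force: 16.6
```

>>> servo_tool:
  commands:
    - [[0, 0, 0.3], [0, 0, 0], 1]
    - [[0, 0.25, 0.3], [0, 0, 0], 1]
    - [[-0.02, 0.5, 0.3], [0, 0, 0], 1]
    - [[-0.02, 0.5, 0.05], [0, 0, 0], 1]
    - [[-0.02, 0.5, 0], [0, 0, 0], 1]

```text
t: 7.05
tcp_pos: [0.4961, 0.0968, 0.0482]
tcp_rot: [0.694, 0.72, 0.0, -0.0]
contact_force: [-3.6, 2.8, 19.4]
opening: 0.0855
grip_force: 9.4
```

>>> servo_tool:
  commands:
    - [[0.01, -0.25, 0], [0, 0, 0], 1]
    - [[0.02, -0.5, 0], [0, 0, 0], 1]
    - [[0.03, -0.75, 0], [0, 0, 0], 1]
    - [[0.04, -1.0, 0], [0, 0, 0], 1]
    - [[0.04, -1.0, 0], [0, 0, 0], 1]

```text
t: 7.55
tcp_pos: [0.4975, 0.0546, 0.0505]
tcp_rot: [0.695, 0.719, -0.001, 0.001]
contact_force: [-10.8, -0.5, 32.4]
opening: 0.0855
grip_force: 15.9
```

>>> servo_tool:
  commands:
    - [[0, 0, 0.3], [0, 0, 0], 1]
    - [[0, 0.25, 0.5], [0, 0, 0], 1]
    - [[-0.02, 0.5, 0.5], [0, 0, 0], 1]
    - [[-0.02, 0.5, 0.5], [0, 0, 0], 1]

```text
t: 7.95
tcp_pos: [0.4969, 0.0779, 0.069]
tcp_rot: [0.694, 0.72, 0.0, -0.0]
contact_force: [-1.0, 1.0, -0.1]
opening: 0.0858
grip_force: 0.0
```

```bash
python3 - <<'E'
from h import *
import cv2
rep();cv2.imwrite("pics/w2.png",vision.snapshot("wrist")['img'])
E
```

```text
t 7.95 tcp [0.4969 0.0779 0.069 ]
scene 640 mid [0.4971 0.0657] yaw 0.092 len 0.1487 zmax 0.0679
side 1071 mid [0.4963 0.0635] yaw 0.054 len 0.1494 zmax 0.0665
board x,y 0.0161 0.0737 dyaw 0.058
board x,y 0.0152 0.0715 dyaw 0.02
```

View pics/w2.png

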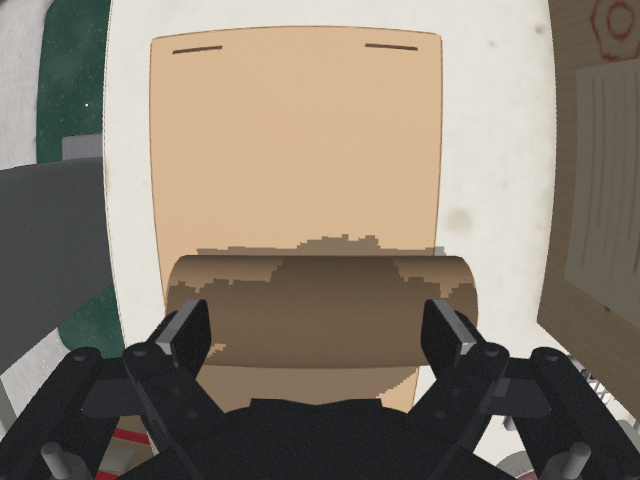

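The wrist view shows the tube across rows 255–365, parallel to the board. The label has rolled out of sight and the fingers straddle the crown. I'll continue with two more strokes.

>>> servo_tool:
  commands:
    - [[0, -0.05, -0.2], [0, 0, 0], 1]
    - [[0, -0.05, -0.45], [0, 0, 0], 1]
    - [[0, -0.05, -0.5], [0, 0, 0], 1]
    - [[0, -0.05, -0.5], [0, 0, 0], 1]

```text
t: 8.5
tcp_pos: [0.4972, 0.0744, 0.0492]
tcp_rot: [0.694, 0.72, 0.0, -0.0]
contact_force: [-1.9, 1.6, 9.8]
opening: 0.0855
grip_force: 4.8
```

>>> servo_tool:
  commands:
    - [[0.01, -0.25, 0], [0, 0, 0], 1]
    - [[0.02, -0.5, 0], [0, 0, 0], 1]
    - [[0.03, -0.75, 0], [0, 0, 0], 1]
    - [[0.04, -1.0, 0], [0, 0, 0], 1]
    - [[0.04, -1.0, 0], [0, 0, 0], 1]

```text
t: 9.0
tcp_pos: [0.4987, 0.0322, 0.0505]
tcp_rot: [0.695, 0.719, -0.001, 0.001]
contact_force: [-8.5, -0.5, 28.2]
opening: 0.0857
grip_force: 14.3
```

>>> servo_tool:
  commands:
    - [[0, 0, 0.3], [0, 0, 0], 1]
    - [[0, 0.25, 0.3], [0, 0, 0], 1]
    - [[-0.02, 0.5, 0.3], [0, 0, 0], 1]
    - [[-0.02, 0.5, 0.05], [0, 0, 0], 1]
    - [[-0.02, 0.5, 0], [0, 0, 0], 1]

```text
t: 9.5
tcp_pos: [0.4978, 0.0547, 0.0483]
tcp_rot: [0.694, 0.72, 0.0, -0.0]
contact_force: [-4.8, 2.8, 19.9]
opening: 0.0852
grip_force: 9.7
```

>>> servo_tool:
  commands:
    - [[0.01, -0.25, 0], [0, 0, 0], 1]
    - [[0.02, -0.5, 0], [0, 0, 0], 1]
    - [[0.03, -0.75, 0], [0, 0, 0], 1]
    - [[0.04, -1.0, 0], [0, 0, 0], 1]
    - [[0.04, -1.0, 0], [0, 0, 0], 1]

```text
t: 10.0
tcp_pos: [0.4992, 0.0123, 0.0505]
tcp_rot: [0.695, 0.719, -0.001, 0.001]
contact_force: [-9.2, -0.3, 30.0]
opening: 0.0854
grip_force: 15.4
```

>>> servo_tool:
  commands:
    - [[0, 0, 0.3], [0, 0, 0], 1]
    - [[0, 0.25, 0.5], [0, 0, 0], 1]
    - [[-0.02, 0.5, 0.5], [0, 0, 0], 1]
    - [[-0.02, 0.5, 0.5], [0, 0, 0], 1]

```text
t: 10.4
tcp_pos: [0.4985, 0.0359, 0.0691]
tcp_rot: [0.694, 0.72, 0.0, -0.0]
contact_force: [0.2, 0.2, 0.0]
opening: 0.0857
grip_force: 0.0
```

```bash
python3 - <<'E'
from h import *
rep()
E
```

```text
t 10.4 tcp [0.4985 0.0359 0.0691]
scene 695 mid [0.5002 0.0236] yaw 0.057 len 0.1495 zmax 0.0673
side 1005 mid [0.4976 0.0222] yaw 0.044 len 0.1489 zmax 0.0666
board x,y 0.0178 0.0315 dyaw 0.023
board x,y 0.0151 0.0302 dyaw 0.01
```

>>> servo_tool:
  commands:
    - [[0, -0.05, -0.2], [0, 0, 0], 1]
    - [[0, -0.05, -0.45], [0, 0, 0], 1]
    - [[0, -0.05, -0.5], [0, 0, 0], 1]
    - [[0, -0.05, -0.5], [0, 0, 0], 1]

```text
t: 10.9
tcp_pos: [0.4988, 0.0324, 0.0492]
tcp_rot: [0.694, 0.72, 0.0, -0.0]
contact_force: [-3.0, 1.3, 11.6]
opening: 0.0853
grip_force: 5.9
```

>>> servo_tool:
  commands:
    - [[0.01, -0.25, 0], [0, 0, 0], 1]
    - [[0.02, -0.5, 0], [0, 0, 0], 1]
    - [[0.03, -0.75, 0], [0, 0, 0], 1]
    - [[0.04, -1.0, 0], [0, 0, 0], 1]
    - [[0.04, -1.0, 0], [0, 0, 0], 1]

```text
t: 11.4
tcp_pos: [0.5002, -0.0102, 0.0505]
tcp_rot: [0.695, 0.719, -0.001, 0.001]
contact_force: [-8.7, -0.6, 29.6]
opening: 0.0855
grip_force: 15.2
```

>>> servo_tool:
  commands:
    - [[0, 0, 0.3], [0, 0, 0], 1]
    - [[0, 0.25, 0.3], [0, 0, 0], 1]
    - [[-0.02, 0.5, 0.3], [0, 0, 0], 1]
    - [[-0.02, 0.5, 0.05], [0, 0, 0], 1]
    - [[-0.02, 0.5, 0], [0, 0, 0], 1]

```text
t: 11.9
tcp_pos: [0.4995, 0.0127, 0.0484]
tcp_rot: [0.694, 0.72, 0.0, -0.0]
contact_force: [-4.9, 3.8, 20.7]
opening: 0.0854
grip_force: 10.2
```

>>> servo_tool:
  commands:
    - [[0.01, -0.15, 0], [0, 0, 0], 1]
    - [[0.02, -0.3, 0], [0, 0, 0], 1]
    - [[0.02, -0.43, 0], [0, 0, 0], 1]
    - [[0.02, -0.5, 0], [0, 0, 0], 1]
    - [[0.02, -0.5, 0], [0, 0, 0], 1]

```text
t: 12.4
tcp_pos: [0.5002, -0.0085, 0.0504]
tcp_rot: [0.694, 0.72, -0.001, 0.001]
contact_force: [-9.3, -0.1, 28.1]
opening: 0.0856
grip_force: 14.4
```

>>> servo_tool:
  commands:
    - [[0, 0, 0.3], [0, 0, 0], 1]
    - [[0, 0, 1.2], [0, 0, 0], 1]
    - [[0, 0.3, 2.2], [0, 0, 0], 1]
    - [[0, 1.3, 3], [0, 0, 0], 1]
    - [[0, 2.4, 3.5], [0, 0, 0], 1]

```text
t: 12.9
tcp_pos: [0.501, 0.087, 0.1908]
tcp_rot: [0.696, 0.718, 0.0, 0.001]
contact_force: [0.1, -0.3, -0.5]
opening: 0.0854
grip_force: 0.0
```

```bash
python3 - <<'E'
from h import *
import cv2
rep()
a=vision.snapshot("scene")['img'][215:365,220:420];b=vision.snapshot("side")['img'][195:345,235:415]
cv2.imwrite("pics/end.png",np.hstack([cv2.resize(x,(400,320),interpolation=cv2.INTER_CUBIC) for x in(a,b)]))
E
```

```text
t 12.9 tcp [0.501  0.087  0.1908]
scene 871 mid [ 0.4999 -0.011 ] yaw 0.013 len 0.1477 zmax 0.0679
side 1064 mid [ 0.499  -0.0103] yaw 0.036 len 0.1495 zmax 0.0674
board x,y 0.0163 -0.003 dyaw -0.021
board x,y 0.0155 -0.0023 dyaw 0.002
```

View pics/end.png

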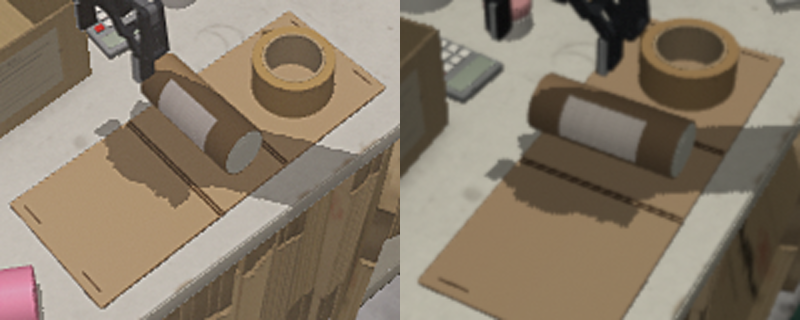

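Both views show the tube between the creases and parallel to them, about 3 mm off the centre line. The tape roll has not moved, and the gripper is clear.

>>> servo_tool:
  commands:
    - [[0, 0, 0.5], [0, 0, 0], 1]
    - [[0, 0, 0.5], [0, 0, 0], 1]
    - [[0, 0, 0.5], [0, 0, 0], 1]
    - [[0, 0, 0.5], [0, 0, 0], 1]

```text
t: 13.5
tcp_pos: [0.4999, 0.0865, 0.208]
tcp_rot: [0.695, 0.719, -0.001, -0.0]
contact_force: [-0.4, 0.0, 0.8]
opening: 0.0859
grip_force: 0.0
```

```bash
python3 -c "
from h import *
rep()
from station import job_done;print(job_done())"
```

```text
t 13.5 tcp [0.4999 0.0865 0.208 ]
scene 901 mid [ 0.5011 -0.0105] yaw 0.03 len 0.1499 zmax 0.0673
side 1072 mid [ 0.499  -0.0102] yaw 0.034 len 0.1495 zmax 0.0668
board x,y 0.0175 -0.0026 dyaw -0.004
board x,y 0.0154 -0.0022 dyaw -0.0
the job is handed in; nothing more can be done
None
```

The tube was rolled onto the middle panel and lies parallel to the creases, about 2–3 mm off the centre line by camera; the job was handed in at about 13.5 s, with no verdict returned.

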